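Close the specimen drawer and hold the draw slide at the index

TASK

On the green strap tester, first push the open specimen drawer fully home until it clicks into its catch and stays shut. Then take the black paddle on the deck, pull the spring-return draw slide out towards the robot until its pointer lines up with the tip of the index rider on the scale rail, and keep it there: finish while still holding the slide against its spring. Do not shift the index rider, and do not knock the other things about.

Things in the scene. Friction and masses are not known exactly. Their poses are not given: they have to be found in the camera images.
- tester: Green steel bench tester, fixed. Origin at the table (z = 0). Own x from its front to its back (away from the robot), y to the left seen from the robot. Housing x -110..150, y -170..170 mm; flat deck at 100 mm. Left front: drawer. Right of the deck (y -80): draw slide; behind it a dark spring block x 75..145 mm, 42 mm above the deck. Left rear of the deck: two clamps, x 60..125, 26 mm high.
- drawer (a joint): Opening of the specimen drawer in m: 0 = fully home; starts 0.04 to 0.07 open, opens along the tester's -x. Sliding friction about 1 N; a spring catch resists with about 5 N more from 12 mm and, once past about 6 mm, draws the drawer home and keeps it there.
- drawer_front (a point): Middle of the foremost edge of the drawer's grip lip, 81 mm above the table; moves with the drawer. The aluminium lip (146 mm wide, 8 mm high) stands 12 mm in front of the flat green drawer front (146 mm wide, 12 to 86 mm above the table). With the drawer home the lip edge is at tester x = -134 mm, 24 mm in front of the housing.
- draw_slide: The spring-return draw slide (foot, shaft, pointer, paddle). Origin on the deck under the paddle's middle, axes as the tester's; returned, it is at tester x 10, y -80 mm. Pulled along the tester's -x it travels up to a stop at 125 mm. The spring pulls back with 3.6 N at rest and 90 N/m more (8.5 to 12.5 N at the index); let go, it returns.
- paddle_grip (a point): Where to grip the slide's black upright paddle (14 mm thick along the tester's x, 40 mm wide along y, from 20 to 76 mm above the deck): on its middle, 22 mm below its top, 154 mm above the table. Moves with the slide. At rest about 58 mm is free behind it up to the spring block, but for a 10 mm dia steel shaft, top 25 mm above the deck.
- pointer_tip (a point): Tip of the slide's pointer, a flat steel finger 5 mm wide that sticks out of the slide's foot along the tester's +y (50 mm from the slide's middle line), 18 mm above the deck, in line with the paddle's middle in x.
- index_tip (a point): Tip of the nose of the index rider, a steel block 12 mm wide (tester's x) clamped on the scale rail left of the slide. The nose points along -y at the pointer's path, 18 mm above the deck; the rider is at most 27 mm above the deck. Axes as the tester's. At the mark this tip and the pointer tip have the same tester x (4 mm apart along y); that takes 0.055 to 0.095 m of slide travel.
- proof_weight: Bystander: knobbed brass weight, 34 mm dia, 38 mm tall, standing on the tester's deck over the drawer. Origin in the middle of its underside.
- pin_jar: Bystander: lidded glass jar, 48 mm dia, 55 mm tall, on the table left of the tester. Origin in the middle of its underside.
- loupe: Bystander: black eyepiece, 38 mm dia, 34 mm tall, on the table left of the drawer. Origin in the middle of its underside.
- driver: Bystander: screwdriver lying on the table right of the tester. Origin in its handle-to-blade middle, at table height.
- tag_block_a: Bystander: white block 30 x 20 x 12 mm on the table in front of the tester's right half. Origin in the middle of its underside.
- tag_block_b: Bystander: white block 30 x 20 x 12 mm, like the other, on the table in front of the tester's right half. Origin in the middle of its underside.
- case_ring: Bystander: steel ring, 42 mm outside dia, 9 mm tall, on the table right of the tester. Origin in the middle of its underside.

How it is judged:
By the outcome, as a careful person would: the job done as asked, in the order asked, and still so for the second after the job is handed in, while the arm keeps its last pose, push and grip.
It also fails if it takes over 48 s, if anything falls off the work surface, if the arm or the gripper's body presses on something with over 40 N, if the wrist force passes 120 N, or if a joint passes its speed limit or range.

ROBOT

A 6-joint arm with a two-finger parallel gripper is mounted at the origin on the work surface. World frame = base frame: x ahead of the robot, y to its left, z up, the work surface at z = 0. Lengths are in mm, angles in degrees, forces in N, time in s.
With the tool pointing down it reaches from about 350 to 775 mm from the base axis. Payload 7.3 kg.
Tool frame: the origin (TCP) lies at the centre of the arm's flange, where the gripper is bolted on; the fingertips stand ahead of it and the grasp point (between the pads) lies 159 mm ahead of it (arm.tips_ahead is the z of the fingertips in the tool frame, in mm); z points along the fingers, y is the direction in which the jaws open and shut (so a half turn about z gives the same grasp; the last joint's range is limited). The gripper opens to 92 mm and grips with 3 to 60 N. Pads are 19 mm wide; open, the fingers measure 130 mm over their backs; the gripper's body (75 mm by 190 mm) begins 47 mm behind the grasp point.
Start: joints at [60.848, 19.595, 87.324, -0, 73.075, -8.365], TCP at [186.298, 490.837, 404.741] pointing down, gripper open.
Joint ranges: [-145.02, 145.02], [-44.19, 115.74], [2.07, 154.8], [-57.11, 237.11], [16.16, 152.29], [-177.93, 177.93]. Speed limits (degrees/s): [147.25, 147.25, 180, 180, 180, 180].

INTERFACE

Orientations are given as a 3x3 rotation matrix whose columns are the frame's x, y, z axes.
In Python, from plant import arm, imaging gives the robot as it stands.
- The arm moves only by the shell command python3 -m handwheel 'ROWS' [OPENING]. ROWS is JSON, one flat list of numbers, 4 for each row, row after row: the shift along the tool's x, y, z in cm, then the turn about the tool's z in rad. In form: [dx, dy, dz, yaw, dx, dy, dz, yaw, ...]. A call has exactly 8 rows; each row shifts and turns the pose as measured when the row begins, along the tool's axes as they then stand; what a row does not reach is not made up. A row lasts 1/8 s, in which the tool goes at most 62.5 mm and 10.7 degrees, less where a joint would pass 70% of its speed; a pose out of reach is approached as far as the arm can. A call is refused whole if a number of a shift passes 6.25 or a number of a turn 0.188, either way. A call with a gripper value outside its range is refused whole. OPENING is the opening, from 0 (shut) to 1 (fully open), set as the call begins (- or left out, the last holds). The fingers move at their own pace and stop on an object; the grip force is fixed at half the most. Time passes only in rows, so rows that do not move let the fingers close, or fill a call up. It gives the time, the measured TCP pose, the force and the opening at its end, in the units of the state.
- arm.get_obs(): the state, without advancing time (a new reading comes with each control period).
- imaging.camera(name): name is "side" or "top"; returns a dict with "image" (480x640x3 uint8, red, green, blue), "depth" (480x640 float32, mm along the optical axis (not along the pixel's ray), 0 where there is no reading), "vertical_fov" (degrees; the focal length in pixels is half the picture's height over the tangent of half this angle, whatever the lens; pixels are square), "cx", "cy" (the principal point, pixels), "k1" (the pictures are not rectified: a ray, as slopes to the right and down, at radius r is drawn at 1 + k1 r^2 times it, then the intrinsics apply), "R" (3x3) and "t" (3): a world point X has camera coordinates R X + t. Camera axes: x right, y down, z forward; pixel columns grow to the right and rows downward; lengths in mm; the calibration is good to about 2 mm. A picture is of the moment at which its call begins.
- arm.close_job(): hands the job in, once; it reports no verdict.
Trained networks look in a picture, given as the dict that the camera call returned (one of the last four; its "shot" number tells which), for a name from the list of things; names that differ only in an ending like _2 or _b are one class to them, and where a whole thing is asked for, a point or a joint stands for the part that bears it (a point fixed in the world has none). Each returns a list of dicts, best first, with "score" (0 to 1); they miss things now and then, are a little off and sometimes report something else, mostly with a low value. They report only what shows in the picture. A call takes as long as a camera call.
- imaging.cut_out(picture, name): "pixels" (480x640 bool, what is visible of it) and "box" ([left, top, right, bottom] in pixels, round what is visible of it).
- imaging.place_of(picture, name): "position" ([column, row] in pixels: a listed point, or the origin of a listed thing).
The state is a dict: "time_s": time; "joints": joint angles; "qd": joint speeds; "effort": joint torques, N m; "ee_pos": TCP position; "tool_rot": TCP orientation; "ft_force": force on the tool from outside, world axes, zero at the start; "wrist_torque": the same for the moment, N m; "width": opening from 0.0 (shut) to 1.0 (fully open).
Only numpy, scipy, OpenCV 4.12 (cv2) and the standard library are available. Lean on these libraries where they do the work, as an engineer would, in place of code of your own. Each camera call takes 0.05 s, during which the arm holds its last target.

## Working session

There is one attempt and no reset: what is moved stays moved. The work goes in short steps, Python scripts to look and compute and a shell command to move; the robot and the scene stay as the last step left them, time stands still between calls to the robot, and variables do not carry over. Pictures are saved under pics/ and viewed, and the job is handed in when it is done.

```bash
ls; mkdir -p pics; cat > h.py <<'E'
import numpy as np, cv2
from plant import arm, imaging
def K(p):
    f=240/np.tan(np.radians(p["vertical_fov"])/2); return f
def ray(p,u,v):
    f=K(p); x=(u-p["cx"])/f; y=(v-p["cy"])/f
    a,b=x,y
    for _ in range(30):
        s=1+p["k1"]*(a*a+b*b); a,b=x/s,y/s
    d=np.array([a,b,1.]); R=np.array(p["R"]);t=np.array(p["t"])
    return -R.T@t, R.T@d
def at_z(p,uv,z):
    o,d=ray(p,*uv); return o+d*(z-o[2])/d[2]
def at_depth(p,uv):
    u,v=uv; D=p["depth"][int(round(v)),int(round(u))]; o,d=ray(p,u,v); return o+d*D
def proj(p,X):
    c=np.array(p["R"])@np.array(X,float)+np.array(p["t"]); a,b=c[:2]/c[2]; s=1+p["k1"]*(a*a+b*b)
    return np.array([p["cx"]+K(p)*a*s,p["cy"]+K(p)*b*s])
def save(p,n): cv2.imwrite("pics/"+n,p["image"][:,:,::-1])
E
python3 - <<'E'
from h import *
np.set_printoptions(precision=1,suppress=True)
o=arm.get_obs(); print(o, arm.tips_ahead)
Z=dict(tester=0,drawer_front=81,draw_slide=100,paddle_grip=154,pointer_tip=118,index_tip=118,proof_weight=100,pin_jar=0,loupe=0,driver=0,tag_block_a=0,case_ring=0)
for c in ("top","side"):
    p=imaging.camera(c); save(p,c+"0.png"); print(c,-np.array(p["R"]).T@p["t"])
    for n,z in Z.items():
        for r in imaging.place_of(p,n)[:2]: print(n,np.round(r["score"],2),np.array(r["position"]),at_z(p,r["position"],z),at_depth(p,r["position"]))
E
```

```text
pics
{'time_s': 0.0, 'joints': array([60.8, 19.6, 87.4, -0. , 73.1, -8.4]), 'qd': array([ 0. , -0. , -0. , -0.1,  0.1, -0.1]), 'effort': array([  0. , -43.1, -24.4,   0.1,   0.1,  -0. ]), 'ee_pos': array([186.2, 490.7, 404.1]), 'tool_rot': array([[-0.9,  0.4, -0. ],
       [ 0.4,  0.9, -0. ],
       [ 0. , -0. , -1. ]]), 'ft_force': array([-0.1,  0.6,  1. ]), 'wrist_torque': array([-0. , -0.1, -0. ]), 'width': 0.9982884439479529} 178.0
top [530.2  27.9 972.8]
tester 0.57 [345.9 218.8] [658.2  -9.8   0. ] [645.   -5.9  99.8]
drawer_front 0.94 [299.9 309.5] [477.   84.2  81. ] [472.1  89.4  -0.3]
draw_slide 0.98 [391.2 210.4] [659.1 -91.3 100. ] [656.  -88.5 120.7]
paddle_grip 0.91 [395.5 204. ] [662.4 -91.9 154. ] [659.3 -89.1 173.1]
paddle_grip 0.32 [392.7 209.3] [653.  -86.6 154. ] [657.8 -91.  122.4]
pointer_tip 0.6 [367.1 202.3] [672.4 -45.  118. ] [675.3 -46.4 100.8]
pointer_tip 0.39 [392.7 212.1] [653.2 -91.5 118. ] [652.4 -90.7 123.8]
index_tip 0.67 [359.3 251. ] [583.  -28.2 118. ] [582.8 -28.  120.4]
index_tip 0.57 [227.1 215. ] [654.6 214.1 118. ] [663.8 227.7  55.2]
proof_w
[... 1154 characters left out ...]
]
index_tip 0.64 [333.6 271.2] [583.4 -27.9 118. ] [584.8 -26.6 116.1]
proof_weight 0.66 [336.7 228.4] [689.5  61.4 100. ] [683.   55.6 107.9]
pin_jar 0.94 [274.5 230.1] [668.7 234.5   0. ] [598.3 151.1  99.4]
pin_jar 0.4 [370.  255.8] [755.9  21.3   0. ] [674.5 -40.5 101.4]
loupe 0.74 [220.4 262.1] [516.6 244.7   0. ] [507.2 230.1  17.2]
driver 0.82 [408.1 392. ] [ 540.9 -249.4    0. ] [ 527.1 -257.1   24.2]
driver 0.67 [387.6 254.4] [785.8  -3.8   0. ] [657.4 -93.5 153.9]
tag_block_a 0.74 [335.1 384.7] [ 462.  -145.9    0. ] [ 460.  -147.7    4.2]
tag_block_a 0.66 [308.9 353.2] [478.4 -63.7   0. ] [473.6 -68.6   9.5]
case_ring 0.6 [449.9 341.9] [ 683.2 -239.1   -0. ] [ 685.6 -238.    -3.2]
```

```bash
python3 - <<'E'
import cv2
a=cv2.imread('pics/top0.png')[130:350,190:500]; cv2.imwrite('pics/t0c.png',cv2.resize(a,None,fx=2.5,fy=2.5,interpolation=2))
a=cv2.imread('pics/side0.png')[180:420,180:490]; cv2.imwrite('pics/s0c.png',cv2.resize(a,None,fx=2.5,fy=2.5,interpolation=2))
E
```

```text
(no output)
```

View pics/t0c.png

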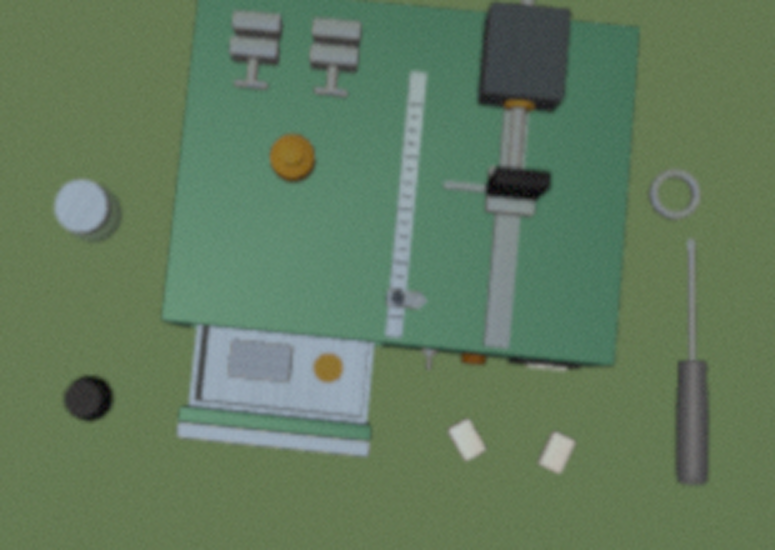

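View pics/s0c.png

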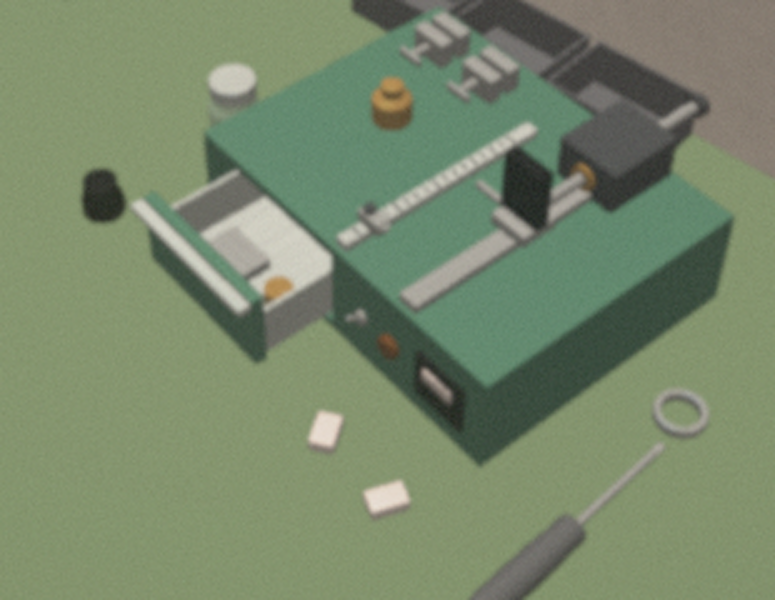

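Both pictures show the drawer open at front left (top, lip at crop 275,440), the rider nose at (425,300), and the paddle at (518,183) near the spring block. Next I fit the tester's yaw and origin from the deck.

```bash
cat > fit.py <<'E'
from h import *
np.set_printoptions(precision=2,suppress=True)
def deck(p):
    f=K(p); R=np.array(p["R"]);t=np.array(p["t"])
    v,u=np.mgrid[0:480,0:640]; uv=np.stack([u.ravel(),v.ravel()],1).astype(np.float64)
    Km=np.array([[f,0,p["cx"]],[0,f,p["cy"]],[0,0,1]])
    x=(uv-[p["cx"],p["cy"]])/f; a=x.copy()
    for _ in range(30): a=x/(1+p["k1"]*(a**2).sum(1,keepdims=True))
    d=np.c_[a,np.ones(len(a))]@R; o=-R.T@t
    P=o+d*p["depth"].reshape(-1,1)
    return P.reshape(480,640,3), (o+d*((100-o[2])/d[:,2:])).reshape(480,640,3)
if __name__=="__main__":
  for c in("top","side"):
    p=imaging.camera(c); P,Q=deck(p); im=p["image"].astype(int)
    # full housing top: anything z 90.. within region
    m=(abs(P[...,2]-100)<12)&(P[...,0]>400)
    m=cv2.morphologyEx(m.astype(np.uint8),cv2.MORPH_OPEN,np.ones((3,3)))
    n,l,s,_=cv2.connectedComponentsWithStats(m); k=1+np.argmax(s[1:,4])
    pts=Q[l==k][:,:2].astype(np.float32); r=cv2.minAreaRect(pts); print(c,r, cv2.boxPoints(r).tolist())
E
python3 fit.py
```

```text
top ((683.7591552734375, -16.146499633789062), (339.3848876953125, 259.41290283203125), 83.17626190185547) [[534.8094482421875, -169.2257843017578], [792.384765625, -200.0480194091797], [832.7088623046875, 136.9327850341797], [575.133544921875, 167.75502014160156]]
side ((679.3788452148438, -19.749954223632812), (345.8995666503906, 266.8945617675781), 83.19693756103516) [[526.384033203125, -175.6742706298828], [791.3994140625, -207.28981018066406], [832.3736572265625, 136.1743621826172], [567.3582763671875, 167.78990173339844]]
```

```bash
cat > go.py <<'E'
import sys; from h import *
np.set_printoptions(precision=2,suppress=True)
th=np.radians(-6.8); O=np.array([663.9,-13.8]); ex=np.array([np.cos(th),np.sin(th)]); ey=np.array([-np.sin(th),np.cos(th)])
def status(target=None):
    o=arm.get_obs(); R=np.array(o["tool_rot"]); P=np.array(o["ee_pos"]); d=P[:2]-O
    print("t %.2f tester x,y %.1f %.1f z %.1f w %.3f F(tester) %.1f %.1f %.1f"%(o["time_s"],d@ex,d@ey,P[2],o["width"],o["ft_force"][:2]@ex,o["ft_force"][:2]@ey,o["ft_force"][2]),"j",np.array(o["joints"]))
    a=np.degrees(np.arctan2(R[1,1],R[0,1])); print("jaw yaw",a,"tool turn rad to tester x:",np.radians(a-np.degrees(th)), "tilt",R[:,2])
    if target is not None:
        X=np.r_[O+ex*target[0]+ey*target[1],target[2]]; print("world",X,"tool shift cm",R.T@(X-P)/10)
if __name__=="__main__": status([float(v) for v in sys.argv[1:4]] if len(sys.argv)>3 else None)
E
python3 go.py -245 75 243; python3 -m handwheel '[0,0,0,0.165,0,0,0,0.165,0,0,0,0.165,0,0,0,0.165,0,0,0,0.165,0,0,0,0.165,0,0,0,0.165,0,0,0,0.165]' 0; python3 go.py -245 75 243
```

```text
t 1.40 tester x,y -534.0 444.5 z 404.7 w 0.999 F(tester) 0.3 -0.1 0.4 j [60.85 19.6  87.32 -0.   73.07 -8.36]
jaw yaw 69.21493994693215 tool turn rad to tester x: 1.3267109827797297 tilt [ 0.  0. -1.]
world [429.5   89.68 243.  ] tool shift cm [-36.97 -28.88  16.17]
time_s: 2.4
ee_pos: [186.3, 490.8, 404.7]
tool_rot: [[0.154, 0.988, -0.0], [0.988, -0.154, 0.0], [0.0, -0.0, -1.0]]
ft_force: [-0.8, 0.6, 0.1]
width: 0.175
t 2.40 tester x,y -534.0 444.5 z 404.7 w 0.175 F(tester) -0.9 0.5 0.1 j [60.85 19.6  87.33  0.   73.08 69.72]
jaw yaw -8.874147033478254 tool turn rad to tester x: -0.03620069490466858 tilt [-0.  0. -1.]
world [429.5   89.68 243.  ] tool shift cm [-35.88  30.22  16.17]
```

```bash
python3 -m handwheel '[-4.5,3.8,0,-0.036,-4.5,3.8,0,0,-4.5,3.8,0,0,-4.5,3.8,0,0,-4.5,3.8,0,0,-4.5,3.8,0,0,-4.5,3.8,0,0,-4.4,3.6,0,0]'; python3 go.py -245 75 243
```

```text
time_s: 3.4
ee_pos: [447.4, 88.6, 405.6]
tool_rot: [[0.113, 0.994, 0.005], [0.994, -0.113, 0.003], [0.004, 0.005, -1.0]]
ft_force: [0.1, -0.8, 0.4]
width: 0.007
t 3.40 tester x,y -227.1 76.1 z 405.6 w 0.007 F(tester) 0.2 -0.7 0.4 j [ 1.51 12.22 97.51  0.18 69.95  7.92]
jaw yaw -6.469272368552974 tool turn rad to tester x: 0.0057722860960729375 tilt [ 0.01  0.   -1.  ]
world [429.5   89.68 243.  ] tool shift cm [-0.16 -1.87 16.25]
```

```bash
python3 -m handwheel '[-0.2,-1.9,0,0.006,0,0,3,0,0,0,3,0,0,0,3,0,0,0,3,0,0,0,3,0,0,0,1,0,0,0,0,0]'; python3 go.py -215 75 243
python3 - <<'E'
from h import *
p=imaging.camera("side"); save(p,"s1.png"); 
a=p["image"][150:450,120:480,::-1]; cv2.imwrite('pics/s1c.png',cv2.resize(a,None,fx=2,fy=2))
E
```

```text
time_s: 4.4
ee_pos: [432.5, 84.5, 242.7]
tool_rot: [[0.128, 0.992, 0.012], [0.992, -0.128, 0.003], [0.004, 0.011, -1.0]]
ft_force: [0.3, 0.3, 0.1]
width: 0.005
t 4.40 tester x,y -241.4 70.2 z 242.7 w 0.005 F(tester) 0.3 0.3 0.1 j [  1.02  23.41 112.41   0.19  43.5    8.24]
jaw yaw -7.358778168003302 tool turn rad to tester x: -0.009752518819919651 tilt [ 0.01  0.   -1.  ]
world [459.29  86.13 243.  ] tool shift cm [0.51 2.63 0.01]
```

View pics/s1c.png

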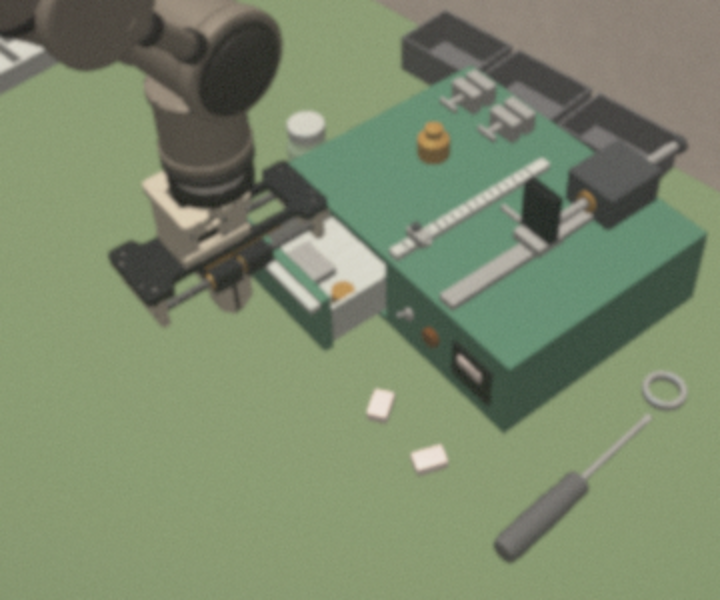

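```bash
python3 -m handwheel '[0.3,0.6,0,-0.01,0.2,0.6,0,0,0,0.6,0,0,0,0.6,0,0,0,0.6,0,0,0,0.6,0,0,0,0.6,0,0,0,0.6,0,0]'; python3 go.py -165 75 243
```

```text
time_s: 5.45
ee_pos: [484.6, 83.9, 246.4]
tool_rot: [[0.117, 0.993, 0.016], [0.993, -0.117, 0.003], [0.005, 0.015, -1.0]]
ft_force: [-0.6, 0.6, 0.6]
width: 0.001
t 5.45 tester x,y -189.6 75.8 z 246.4 w 0.001 F(tester) -0.6 0.5 0.6 j [  0.84  27.12 104.53   0.21  47.44   7.43]
jaw yaw -6.733053023657799 tool turn rad to tester x: 0.0011684451614261504 tilt [ 0.02  0.   -1.  ]
world [508.94  80.21 243.  ] tool shift cm [-0.08  2.46  0.37]
```

```bash
python3 - <<'E'
from h import *
p=imaging.camera("side"); 
a=p["image"][150:450,120:480,::-1]; cv2.imwrite('pics/s2c.png',cv2.resize(a,None,fx=2,fy=2))
print([(r["score"],at_z(p,r["position"],81)) for r in imaging.place_of(p,"drawer_front")])
E
```

```text
[(0.68, array([500.12806469,  72.86124881,  81.        ]))]
```

View pics/s2c.png

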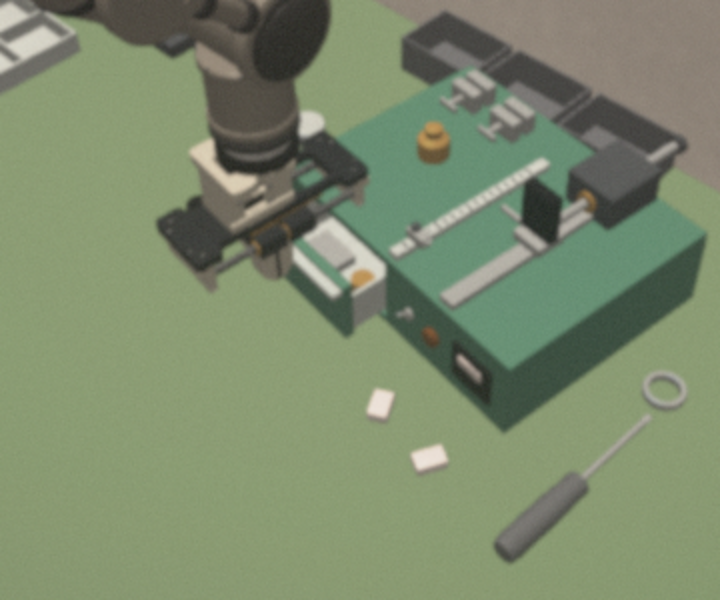

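```bash
python3 -m handwheel '[0,0.5,0.1,0,0,0.5,0.1,0,0,0.5,0.1,0,0,0.5,0.1,0,0,0.4,0,0,0,0.4,0,0,0,0.3,0,0,0,0.2,0,0]'; python3 go.py -150 75 243
python3 - <<'E'
from h import *
p=imaging.camera("side"); 
a=p["image"][150:450,120:480,::-1]; cv2.imwrite('pics/s3c.png',cv2.resize(a,None,fx=2,fy=2))
print([(r["score"],at_z(p,r["position"],81)) for r in imaging.place_of(p,"drawer_front")])
E
```

```text
time_s: 6.55
ee_pos: [516.2, 80.3, 242.5]
tool_rot: [[0.117, 0.993, 0.004], [0.993, -0.117, 0.003], [0.004, 0.003, -1.0]]
ft_force: [-5.6, 0.6, 5.0]
width: 0.002
t 6.55 tester x,y -157.8 75.9 z 242.5 w 0.002 F(tester) -5.6 -0.0 5.0 j [ 0.38 30.1  99.61  0.25 50.07  6.93]
jaw yaw -6.714002748417253 tool turn rad to tester x: 0.0015009351877848314 tilt [ 0.  0. -1.]
world [523.84  78.43 243.  ] tool shift cm [-0.09  0.78 -0.05]
[(0.84, array([533.91578741,  72.40756326,  81.        ]))]
```

View pics/s3c.png

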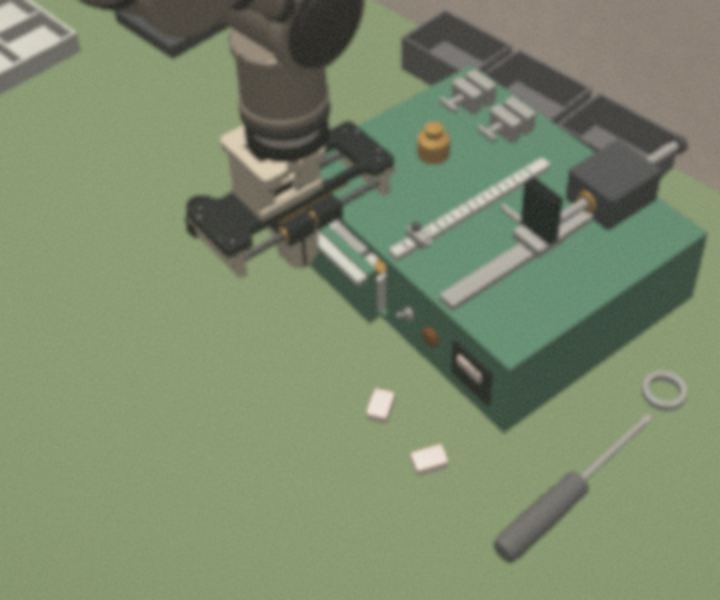

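```bash
python3 -m handwheel '[0,0.3,0,0,0,0.3,0,0,0,0.3,0,0,0,0.3,0,0,0,0.2,0,0,0,0.2,0,0,0,0,0,0,0,0,0,0]'; python3 go.py -150 75 243
```

```text
time_s: 7.65
ee_pos: [526.6, 79.3, 242.6]
tool_rot: [[0.116, 0.993, -0.02], [0.993, -0.116, 0.004], [0.002, -0.021, -1.0]]
ft_force: [-2.6, -0.2, 1.9]
width: 0.003
t 7.65 tester x,y -147.4 76.2 z 242.6 w 0.003 F(tester) -2.5 -0.5 1.9 j [ 0.24 31.2  97.42  0.33 52.56  6.71]
jaw yaw -6.666590394997845 tool turn rad to tester x: 0.0023284368610726924 tilt [-0.02  0.   -1.  ]
world [523.84  78.43 243.  ] tool shift cm [-0.12 -0.26 -0.03]
```

```bash
python3 -m handwheel '[0,0.2,0,0,0,0.2,0,0,0,0.2,0,0,0,0.2,0,0,0,0,0,0,0,0,0,0,0,0,0,0,0,0,0,0]'; python3 go.py -150 75 243
python3 - <<'E'
from h import *
p=imaging.camera("side"); 
a=p["image"][150:450,120:480,::-1]; cv2.imwrite('pics/s4c.png',cv2.resize(a,None,fx=2,fy=2))
print([(r["score"],at_z(p,r["position"],81)) for r in imaging.place_of(p,"drawer_front")])
E
```

```text
time_s: 8.65
ee_pos: [529.8, 79.1, 242.7]
tool_rot: [[0.116, 0.992, -0.04], [0.993, -0.116, 0.006], [0.001, -0.041, -0.999]]
ft_force: [-3.7, 0.9, 4.0]
width: 0.005
t 8.65 tester x,y -144.2 76.4 z 242.7 w 0.005 F(tester) -3.7 0.4 4.0 j [ 0.21 31.68 96.45  0.4  54.17  6.61]
jaw yaw -6.640231978638815 tool turn rad to tester x: 0.0027884780121493024 tilt [-0.04  0.01 -1.  ]
world [523.84  78.43 243.  ] tool shift cm [-0.14 -0.58 -0.01]
[(0.62, array([540.730366  ,  71.90889072,  81.        ])), (0.35, array([477.4027638, 178.8244807,  81.       ]))]
```

View pics/s4c.png

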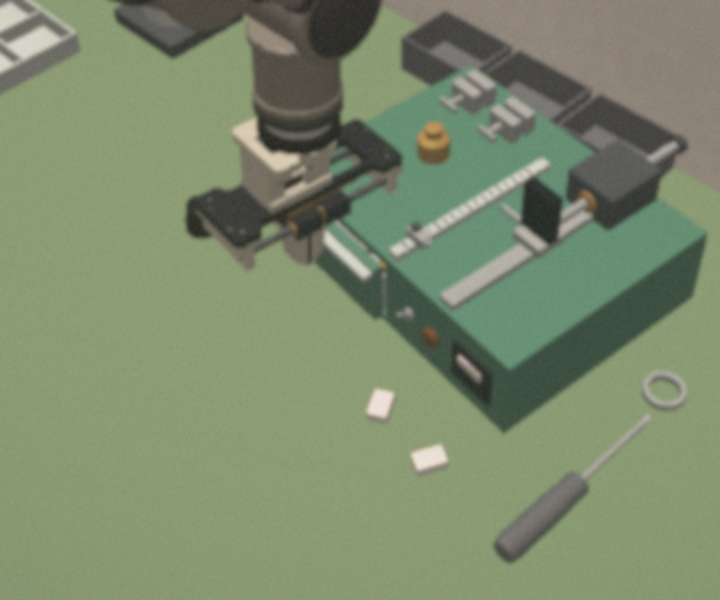

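```bash
python3 -m handwheel '[0,0.8,0,0,0,0.4,0,0,0,0,0,0,0,0,0,0,0,0,0,0,0,0,0,0,0,0,0,0,0,0,0,0]'; python3 go.py -150 75 243
python3 - <<'E'
from h import *
p=imaging.camera("side"); 
a=p["image"][200:350,200:380,::-1]; cv2.imwrite('pics/s5c.png',cv2.resize(a,None,fx=4,fy=4))
print([(r["score"],at_z(p,r["position"],81)) for r in imaging.place_of(p,"drawer_front")])
E
```

```text
time_s: 9.75
ee_pos: [534.2, 79.0, 242.4]
tool_rot: [[0.115, 0.991, -0.069], [0.993, -0.114, 0.007], [-0.001, -0.069, -0.998]]
ft_force: [-4.3, 1.0, 4.3]
width: 0.003
t 9.75 tester x,y -139.8 76.8 z 242.4 w 0.003 F(tester) -4.4 0.5 4.3 j [ 0.17 32.41 95.11  0.49 56.41  6.47]
jaw yaw -6.5877548092397245 tool turn rad to tester x: 0.003704377400290252 tilt [-0.07  0.01 -1.  ]
world [523.84  78.43 243.  ] tool shift cm [-0.17 -1.03  0.01]
[(0.79, array([536.98872133,  66.84274538,  81.        ]))]
```

View pics/s5c.png

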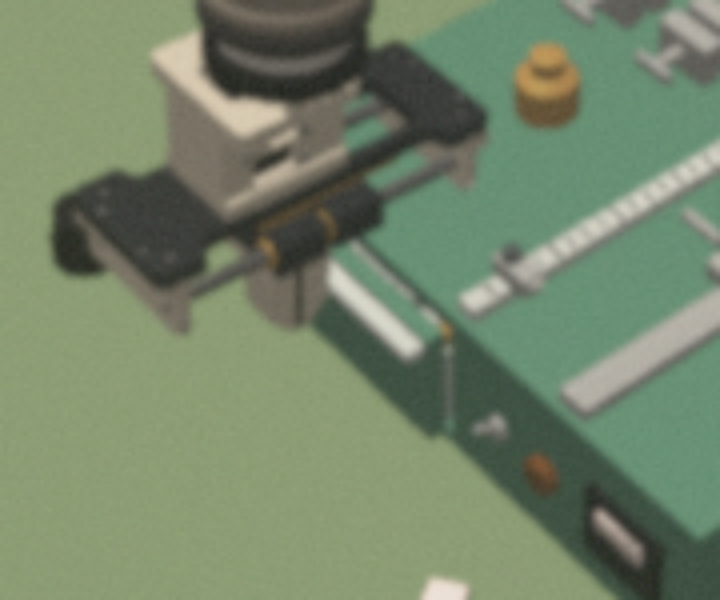

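```bash
python3 -m handwheel '[0,0.7,0,0,0,0.7,0,0,0,0.6,0,0,0,-0.8,0,0,0,-0.5,0,0,0,0,0,0,0,0,0,0,0,0,0,0]'; python3 go.py -150 75 243
python3 - <<'E'
from h import *
p=imaging.camera("side"); 
a=p["image"][200:350,200:380,::-1]; cv2.imwrite('pics/s6c.png',cv2.resize(a,None,fx=4,fy=4))
print([(r["score"],at_z(p,r["position"],81)) for r in imaging.place_of(p,"drawer_front")])
E
```

```text
time_s: 10.85
ee_pos: [530.6, 79.8, 243.8]
tool_rot: [[0.113, 0.988, -0.107], [0.994, -0.113, 0.009], [-0.004, -0.107, -0.994]]
ft_force: [1.1, -0.3, 0.5]
width: 0.006
t 10.85 tester x,y -143.4 77.2 z 243.8 w 0.006 F(tester) 1.2 -0.1 0.5 j [ 0.23 32.49 94.76  0.6  58.88  6.39]
jaw yaw -6.511579375119454 tool turn rad to tester x: 0.005033889534825003 tilt [-0.11  0.01 -0.99]
world [523.84  78.43 243.  ] tool shift cm [-0.21 -0.65  0.15]
[(0.64, array([ 618.38285816, -267.6787155 ,   81.        ])), (0.6, array([538.46335738,  76.6467673 ,  81.        ]))]
```

View pics/s6c.png

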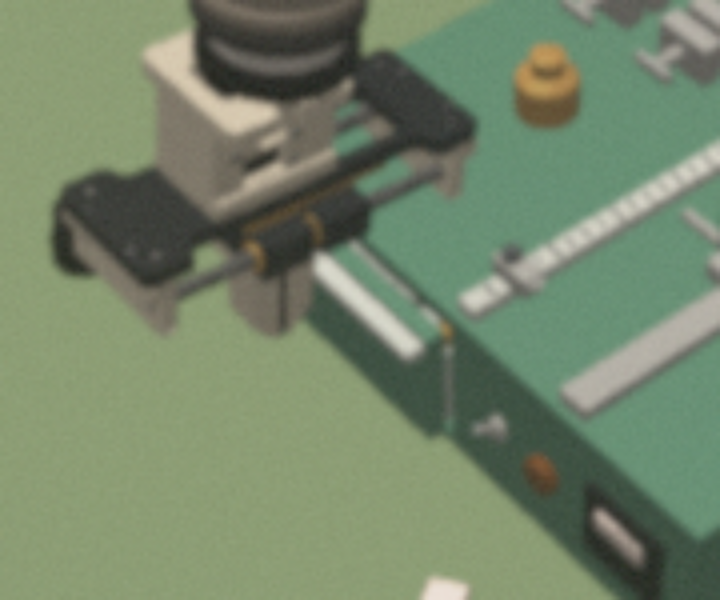

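```bash
python3 -m handwheel '[0,-2,0,0,0,-3,0,0,0,-3,0,0,0,0,-2,0,0,0,-4,0,0,0,-4,0,0,0,-4,0,0,0,0,0]'; python3 go.py -150 75 243
python3 - <<'E'
from h import *; from go import O,ex,ey
for c in("side","top"):
  p=imaging.camera(c); save(p,c+"7.png")
  a=p["image"][200:350,200:380,::-1]; cv2.imwrite('pics/%s7c.png'%c,cv2.resize(a,None,fx=4,fy=4,interpolation=2))
  for r in imaging.place_of(p,"drawer_front"): d=at_z(p,r["position"],81)[:2]-O; print(r["score"],r["position"],d@ex,d@ey)
E
```

```text
time_s: 11.95
ee_pos: [464.7, 87.6, 395.4]
tool_rot: [[0.113, 0.988, -0.107], [0.994, -0.113, 0.009], [-0.004, -0.107, -0.994]]
ft_force: [-0.6, -0.8, -0.2]
width: 0.004
t 11.95 tester x,y -209.8 77.2 z 395.4 w 0.004 F(tester) -0.5 -0.8 -0.2 j [ 1.2  16.18 93.96  0.64 75.99  7.54]
jaw yaw -6.537945431369223 tool turn rad to tester x: 0.00457371504250051 tilt [-0.11  0.01 -0.99]
world [523.84  78.43 243.  ] tool shift cm [-0.19  7.58 14.52]
0.94 [281.9, 269.6] -130.4165898094262 70.94945265141791
0.81 [303.5, 275.6] -132.99709697021254 74.93044934047632
0.55 [226.0, 217.4] -36.62588118935808 235.3824576075366
```

View pics/side7c.png

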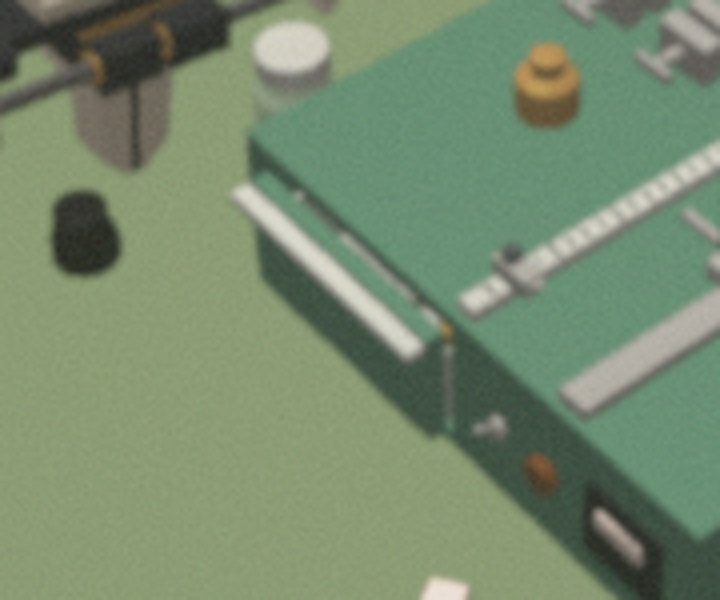

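View pics/top7c.png

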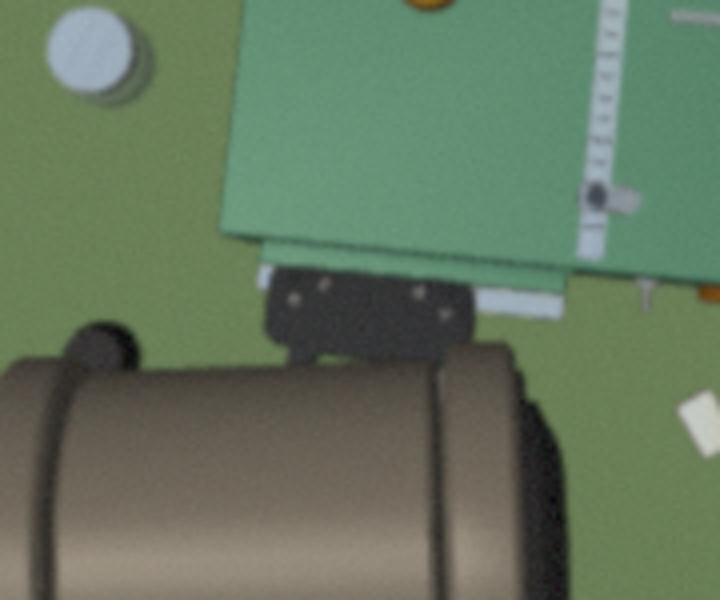

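```bash
python3 - <<'E'
from h import *; from go import O,ex,ey
p=imaging.camera("side")
def pr(x,y,z):
    return np.round((proj(p,np.r_[O+ex*x+ey*y,z])-200)*4,0)
for op in(0,6,12):
    print(op,[pr(-134-op,y,z) for y,z in((5,85),(5,77),(151,85))], "front face corners",[pr(-122-op,y,86) for y in (5,151)],[pr(-122-op,5,12)], "deck edge",pr(-110,5,100),pr(-110,-170,100),pr(-110,170,100))
q=p
print([r["position"] for r in imaging.place_of(p,"index_tip")], pr(-110,-170,0))
E
```

```text
0 [array([405., 354.]), array([405., 365.]), array([227., 188.])] front face corners [array([424., 340.]), array([246., 176.])] [array([427., 441.])] deck edge [444. 308.] [698. 538.] [242. 127.]
6 [array([395., 360.]), array([395., 371.]), array([217., 194.])] front face corners [array([415., 346.]), array([237., 182.])] [array([418., 447.])] deck edge [444. 308.] [698. 538.] [242. 127.]
12 [array([385., 366.]), array([385., 377.]), array([208., 199.])] front face corners [array([405., 352.]), array([227., 187.])] [array([408., 453.])] deck edge [444. 308.] [698. 538.] [242. 127.]
[[336.6, 272.0]] [685. 672.]
```

```bash
python3 go.py 27 -80 400; 
```

```text
t 12.25 tester x,y -210.7 77.0 z 391.4 w 0.007 F(tester) -0.8 -0.0 -0.3 j [ 1.2  16.43 94.3   0.64 75.92  7.54]
jaw yaw -6.545053380514425 tool turn rad to tester x: 0.004449657926852419 tilt [-0.12  0.01 -0.99]
world [681.24 -96.43 400.  ] tool shift cm [-15.83  23.44  -3.53]
```

```bash
python3 -m handwheel '[-2,2.9,-0.5,0,-2,2.9,-0.5,0,-2,2.9,-0.5,0,-2,2.9,-0.5,0,-2,2.9,-0.5,0,-2,2.9,-0.5,0,-2,2.9,-0.4,0,-1.8,3,-0.4,0]' 0.5; python3 go.py 27 -80 340
python3 - <<'E'
from h import *
p=imaging.camera("side"); save(p,"s8.png"); 
a=p["image"][100:400,240:600,::-1]; cv2.imwrite('pics/s8c.png',cv2.resize(a,None,fx=2,fy=2))
E
```

```text
time_s: 13.25
ee_pos: [685.4, -99.8, 392.6]
tool_rot: [[0.11, 0.985, -0.132], [0.994, -0.11, 0.011], [-0.003, -0.132, -0.991]]
ft_force: [0.5, 0.5, 1.0]
width: 0.501
t 13.25 tester x,y 31.5 -82.9 z 392.6 w 0.501 F(tester) 0.4 0.6 1.0 j [-14.36  40.94  53.21  -1.25  93.33  -8.02]
jaw yaw -6.349532822888666 tool turn rad to tester x: 0.007862135412757222 tilt [-0.13  0.01 -0.99]
world [681.24 -96.43 340.  ] tool shift cm [0.31 0.25 5.27]
```

View pics/s8c.png

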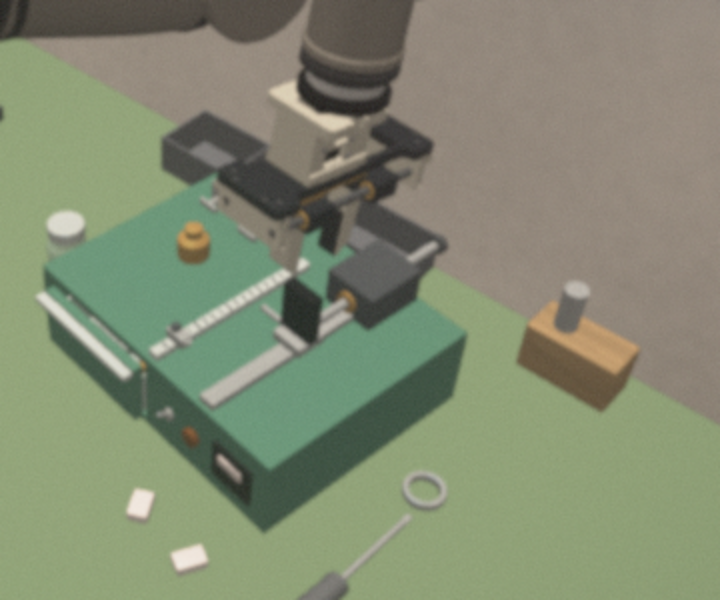

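```bash
python3 go.py 31 -80 316
```

```text
t 13.30 tester x,y 33.7 -85.4 z 391.0 w 0.501 F(tester) -4.8 -1.4 -0.3 j [-14.54  41.26  52.84  -1.32  93.33  -8.07]
jaw yaw -6.478354901737087 tool turn rad to tester x: 0.005613765987588519 tilt [-0.13  0.01 -0.99]
world [685.21 -96.91 316.  ] tool shift cm [0.58 0.72 7.47]
```

```bash
python3 -m handwheel '[0.5,0.1,0.5,0,0.1,0.1,0.7,0,0,0.1,0.7,0,0,0.1,0.7,0,0,0.1,0.7,0,0,0.1,0.7,0,0,0,0,0,0,0,0,0]'; python3 go.py 31 -80 316
python3 - <<'E'
from h import *
p=imaging.camera("side"); save(p,"s9.png"); 
a=p["image"][180:330,320:500,::-1]; cv2.imwrite('pics/s9c.png',cv2.resize(a,None,fx=4,fy=4))
E
```

```text
time_s: 14.3
ee_pos: [687.3, -94.5, 345.5]
tool_rot: [[0.111, 0.985, -0.136], [0.994, -0.11, 0.012], [-0.003, -0.136, -0.991]]
ft_force: [-1.1, 0.8, 0.6]
width: 0.504
t 14.30 tester x,y 32.7 -77.4 z 345.5 w 0.504 F(tester) -1.2 0.7 0.6 j [-13.9   42.62  57.29  -1.22  87.84  -7.41]
jaw yaw -6.378002361483965 tool turn rad to tester x: 0.007365248227745647 tilt [-0.14  0.01 -0.99]
world [685.21 -96.91 316.  ] tool shift cm [-0.25  0.23  2.95]
```

View pics/s9c.png

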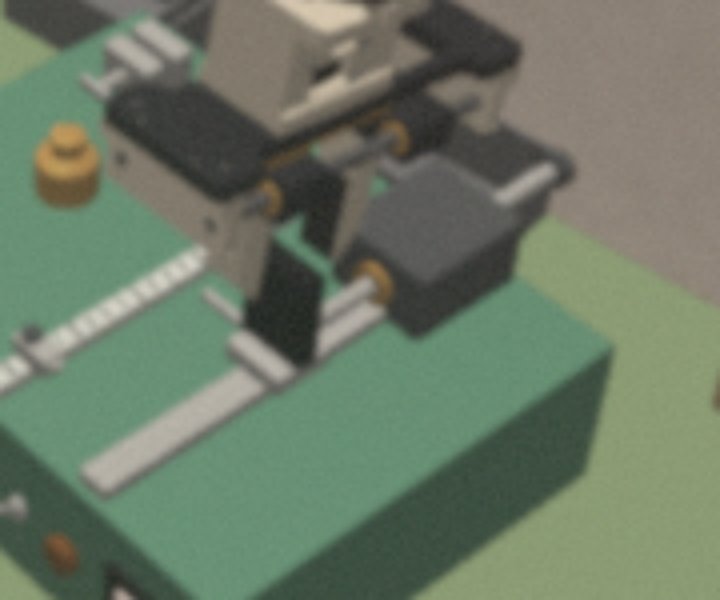

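```bash
python3 -m handwheel '[-0.2,0,0.6,0,0,0.1,0.6,0,0,0.1,0.6,0,0,0.1,0.6,0,0,0.1,0.6,0,0,0,0.1,0,0,0,0,0,0,0,0,0]'; python3 go.py 31 -80 316
python3 - <<'E'
from h import *
p=imaging.camera("side"); save(p,"s10.png"); 
a=p["image"][180:330,320:500,::-1]; cv2.imwrite('pics/s10c.png',cv2.resize(a,None,fx=4,fy=4))
E
```

```text
time_s: 15.35
ee_pos: [686.8, -96.8, 312.0]
tool_rot: [[0.111, 0.985, -0.136], [0.994, -0.11, 0.012], [-0.003, -0.136, -0.991]]
ft_force: [-0.0, -0.3, 0.1]
width: 0.5
t 15.35 tester x,y 32.6 -79.7 z 312.0 w 0.500 F(tester) 0.0 -0.3 0.1 j [-14.1   43.95  59.99  -1.25  83.8   -7.5 ]
jaw yaw -6.3874951476063675 tool turn rad to tester x: 0.0071995678547220965 tilt [-0.14  0.01 -0.99]
world [685.21 -96.91 316.  ] tool shift cm [-0.03 -0.21 -0.37]
```

View pics/s10c.png

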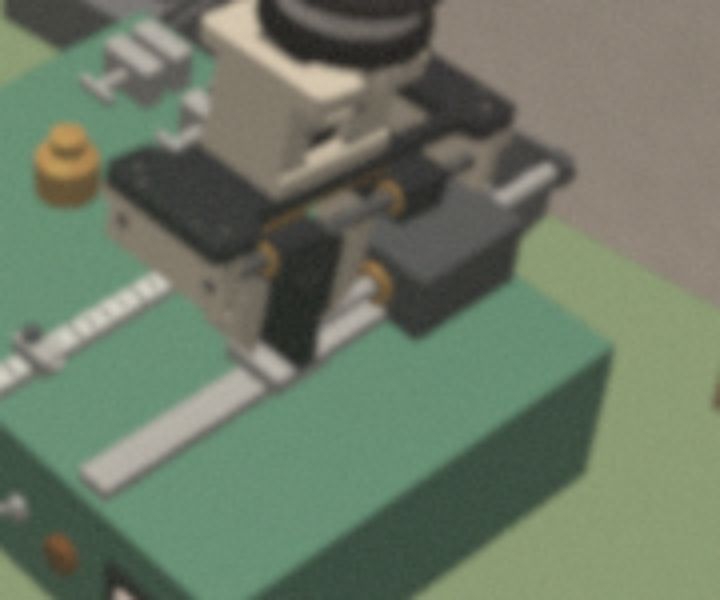

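```bash
python3 -m handwheel '[0,0,0,0,0,0,0,0,0,0,0,0,0,0,0,0,0,0,0,0,0,0,0,0,0,0,0,0,0,0,0,0]' 0; python3 go.py -57 -80 312
```

```text
time_s: 16.4
ee_pos: [686.4, -96.8, 312.7]
tool_rot: [[0.111, 0.985, -0.136], [0.994, -0.111, 0.012], [-0.003, -0.136, -0.991]]
ft_force: [-3.8, 0.4, -0.2]
width: 0.199
t 16.40 tester x,y 32.1 -79.8 z 312.7 w 0.199 F(tester) -3.8 -0.1 -0.2 j [-14.1   43.87  60.04  -1.25  83.82  -7.49]
jaw yaw -6.407275471698556 tool turn rad to tester x: 0.006854336072201848 tilt [-0.14  0.01 -0.99]
world [597.83 -86.49 312.  ] tool shift cm [ 0.04 -8.82  1.28]
```

```bash
python3 -m handwheel '[0,-0.7,0.1,0,0,-0.7,0.1,0,0,-0.7,0.1,0,0,-0.7,0.1,0,0,-0.7,0.1,0,0,-0.7,0.1,0,0,-0.7,0.1,0,0,-0.7,0.1,0]'; python3 go.py -57 -80 312
cat > look.py <<'E'
import sys; from h import *; from go import O,ex,ey
n=sys.argv[1]
for c,b in(("side",(210,330,300,450)),("top",(190,280,330,430))):
  p=imaging.camera(c); save(p,c+n+".png"); y0,y1,x0,x1=b
  a=p["image"][y0:y1,x0:x1,::-1]; cv2.imwrite('pics/%s%sc.png'%(c,n),cv2.resize(a,None,fx=5,fy=5,interpolation=2))
  for q in("pointer_tip","index_tip"):
    for r in imaging.place_of(p,q)[:2]: d=at_z(p,r["position"],118)[:2]-O; print(c,q,round(r["score"],2),np.round(r["position"],1),round(d@ex,1),round(d@ey,1))
E
python3 look.py 11
```

```text
time_s: 17.4
ee_pos: [633.9, -90.5, 313.5]
tool_rot: [[0.111, 0.989, -0.099], [0.994, -0.111, 0.007], [-0.004, -0.099, -0.995]]
ft_force: [9.1, 0.1, -4.4]
width: 0.181
t 17.40 tester x,y -20.7 -79.7 z 313.5 w 0.181 F(tester) 9.0 1.2 -4.4 j [-14.74  37.48  72.22  -1.08  75.88  -8.05]
jaw yaw -6.3934046574762755 tool turn rad to tester x: 0.0070964274503131 tilt [-0.1   0.01 -1.  ]
world [597.83 -86.49 312.  ] tool shift cm [-0.   -3.6   0.51]
side pointer_tip 0.91 [351.5 265.7] -43.0 -34.1
side index_tip 0.43 [335.5 271.7] -76.3 -26.7
top index_tip 0.49 [361.  253.1] -82.2 -27.3
```

View pics/side11c.png

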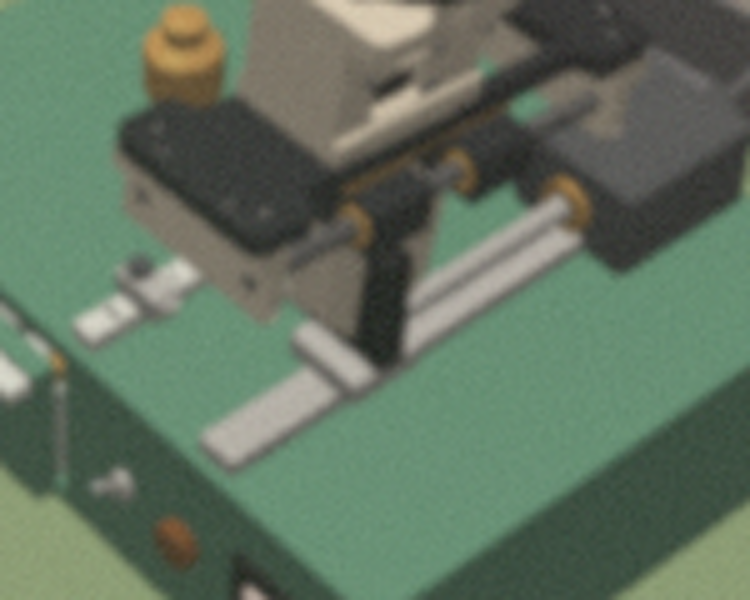

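View pics/top11c.png

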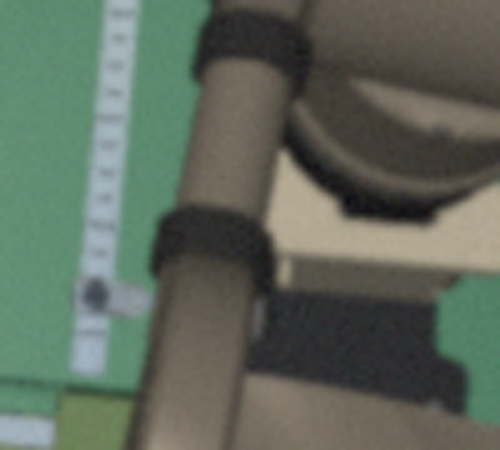

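```bash
python3 - <<'E'
import cv2
for n,s,(y0,y1,x0,x1) in(("zs","side0",(235,300,310,410)),("zt","top0",(190,260,340,420))):
  a=cv2.imread('pics/%s.png'%s)[y0:y1,x0:x1]; cv2.imwrite('pics/%s.png'%n,cv2.resize(a,None,fx=8,fy=8,interpolation=2))
E
```

```text
(no output)
```

View pics/zs.png

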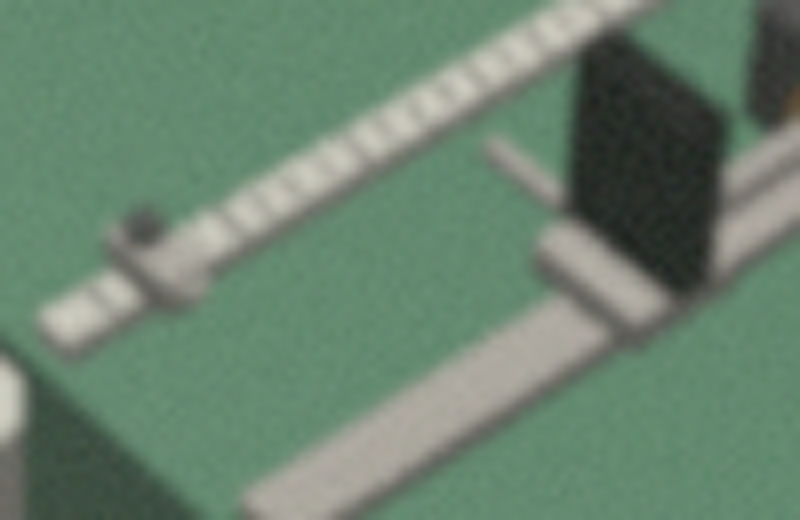

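View pics/zt.png

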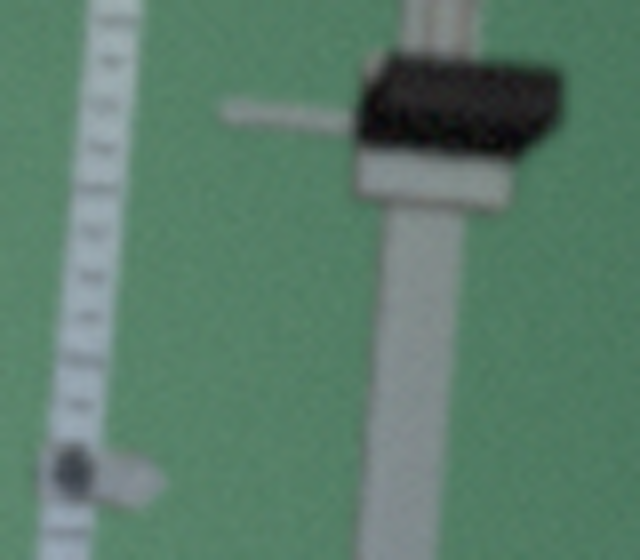

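```bash
python3 - <<'E'
from h import *; from go import O,ex,ey
for c,a,b in(("top",(367.3,203.3),(360.3,249.8)),("side",(370.8,252.7),(335.2,270.2))):
  p=imaging.camera(c)
  for q in(a,b):
    d=at_z(p,q,118)[:2]-O; print(c,d@ex,d@ey)
E
```

```text
top 10.344568895210438 -30.482349086961936
top -76.29386965352532 -25.472316976372234
side 8.68955667003419 -31.680572309225504
side -74.25585451522417 -23.42902638560325
```

```bash
python3 - <<'E'
from h import *; from go import O,ex,ey
p=imaging.camera("side")
for a,b in(((377.1,264.6),(359.2,276.6)),((388.6,274.3),(368.6,286.6))):
  r=[(at_z(p,q,118)[:2]-O) for q in(a,b)]; print([(round(d@ex,1),round(d@ey,1)) for d in r], (r[0]-r[1])@ex)
E
python3 go.py -57 -80 312
```

```text
[(np.float64(-4.0), np.float64(-62.6)), (np.float64(-50.7), np.float64(-64.1))] 46.73029246025187
[(np.float64(-4.8), np.float64(-94.4)), (np.float64(-54.2), np.float64(-93.4))] 49.39736033945063
t 17.85 tester x,y -20.6 -79.7 z 313.5 w 0.188 F(tester) 8.2 0.2 -3.8 j [-14.74  37.49  72.18  -1.09  75.94  -8.04]
jaw yaw -6.395962370621526 tool turn rad to tester x: 0.0070517869346069335 tilt [-0.1   0.01 -1.  ]
world [597.83 -86.49 312.  ] tool shift cm [-0.   -3.61  0.52]
```

```bash
python3 -m handwheel '[0,-0.6,0.1,0,0,-0.6,0.1,0,0,-0.5,0.1,0,0,-0.5,0.1,0,0,-0.5,0,0,0,-0.5,0,0,0,-0.5,0,0,0,-0.4,0,0]'; python3 go.py -57 -80 312; python3 look.py 12
```

```text
time_s: 18.85
ee_pos: [600.2, -86.4, 314.3]
tool_rot: [[0.112, 0.992, -0.051], [0.994, -0.112, 0.001], [-0.005, -0.051, -0.999]]
ft_force: [10.5, -0.5, -8.7]
width: 0.167
t 18.85 tester x,y -54.7 -79.6 z 314.3 w 0.167 F(tester) 10.5 0.7 -8.7 j [-15.26  33.29  79.83  -0.78  69.72  -8.53]
jaw yaw -6.443992898846452 tool turn rad to tester x: 0.0062134960756099105 tilt [-0.05  0.   -1.  ]
world [597.83 -86.49 312.  ] tool shift cm [-0.03 -0.22  0.24]
side pointer_tip 0.84 [339.3 270.3] -68.5 -28.5
side index_tip 0.56 [337.5 225.5] 10.4 68.5
top pointer_tip 0.19 [361.7 249.6] -75.7 -28.0
top index_tip 0.61 [362.1 248.8] -74.2 -28.6
```

View pics/side12c.png

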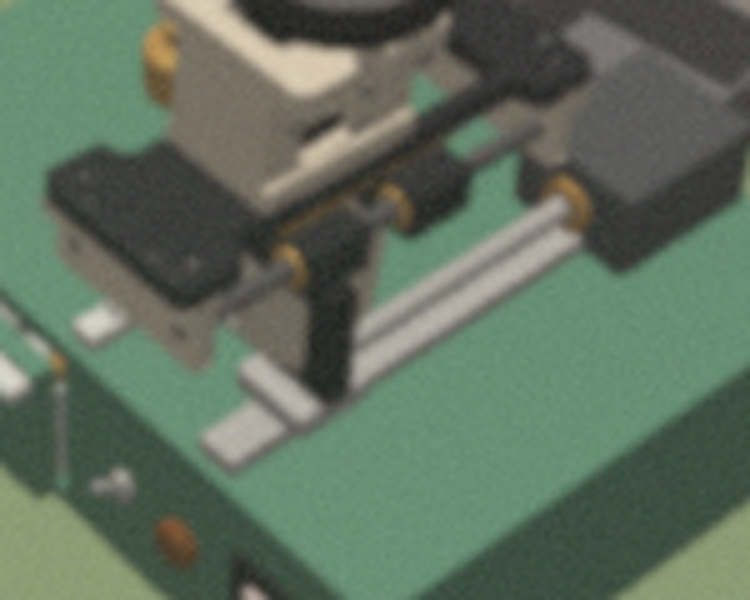

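View pics/top12c.png

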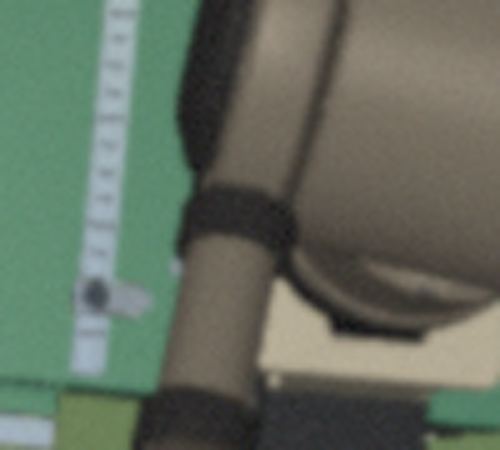

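```bash
cat > foot.py <<'E'
from h import *; from go import O,ex,ey
import sys
v=[float(s) for s in sys.argv[1:]]
p=imaging.camera("side")
for a,b in(((377.1,264.6),(v[0]/5+300-.4,v[1]/5+210-.4)),((388.6,274.3),(v[2]/5+300-.4,v[3]/5+210-.4))):
  r=[(at_z(p,q,118)[:2]-O) for q in(a,b)]; print("foot travel",(r[0]-r[1])@ex)
p=imaging.camera("top")
for q in((v[4]/5+330-.4,v[5]/5+190-.4),(v[6]/5+330-.4,v[7]/5+190-.4)):
  d=at_z(p,q,118)[:2]-O; print(d@ex,d@ey)
E
python3 foot.py 243 365 298 415 172 265 153 300
python3 - <<'E'
import cv2
a=cv2.imread('pics/top12.png')[230:260,340:380]; cv2.imwrite('pics/z12.png',cv2.resize(a,None,fx=16,fy=16,interpolation=2))
E
```

```text
foot travel 72.3300193233672
foot travel 72.32394789894545
-62.51897352599323 -30.987423446216596
-75.94776935650754 -25.25739648978996
```

View pics/z12.png

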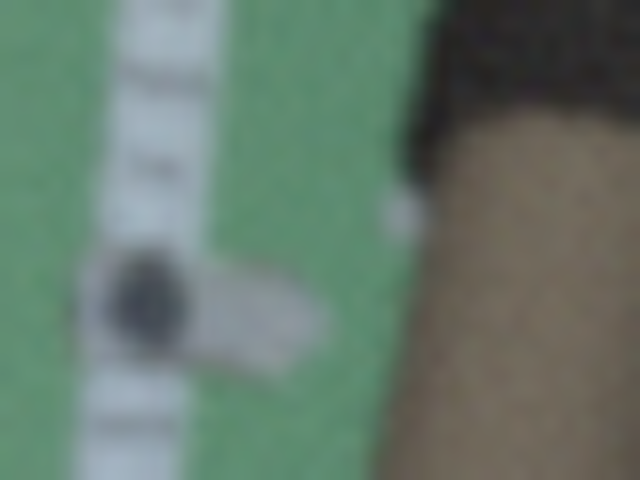

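```bash
python3 -m handwheel '[0,-0.4,0.05,0,0,-0.4,0.05,0,0,-0.4,0.05,0,0,-0.4,0,0,0,-0.35,0,0,0,-0.35,0,0,0,-0.3,0,0,0,-0.3,0,0]'; python3 go.py -57 -80 312; python3 look.py 13;python3 - <<'E'
import cv2
a=cv2.imread('pics/top13.png')[230:260,340:380]; cv2.imwrite('pics/z13.png',cv2.resize(a,None,fx=16,fy=16,interpolation=2))
E
```

```text
time_s: 20.25
ee_pos: [580.0, -84.0, 314.1]
tool_rot: [[0.114, 0.993, -0.002], [0.993, -0.114, -0.006], [-0.006, -0.002, -1.0]]
ft_force: [11.8, -0.4, -8.1]
width: 0.149
t 20.25 tester x,y -75.0 -79.6 z 314.1 w 0.149 F(tester) 11.8 1.0 -8.1 j [-15.65  30.63  84.67  -0.39  64.75  -8.93]
jaw yaw -6.553757488352386 tool turn rad to tester x: 0.004297742586631345 tilt [-0.   -0.01 -1.  ]
world [597.83 -86.49 312.  ] tool shift cm [-0.05  1.8   0.21]
side pointer_tip 0.94 [337.2 276.7] -82.2 -38.4
top index_tip 0.5 [360.5 250. ] -76.6 -25.9
```

View pics/z13.png

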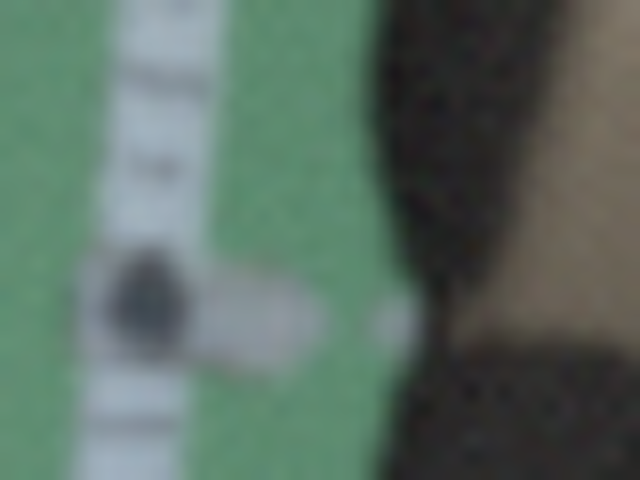

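View pics/side13c.png

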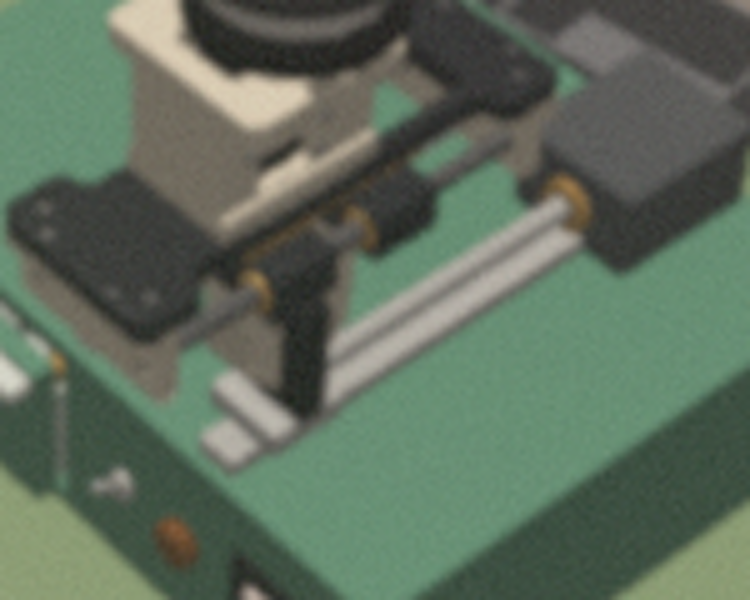

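```bash
python3 - <<'E'
from h import *; from go import O,ex,ey
ims=[]
for k in range(6):
    p=imaging.camera("top"); ims.append(p["image"].astype(float))
im=np.mean(ims,0); w=(im[...,0]-im[246,361:362,0].min()) ; g=im[...,1]-im[...,0]  # green excess
np.set_printoptions(precision=0,suppress=True,linewidth=200)
print(g[244:258,350:369])
G=30-g
for c in range(353,367):
    wt=np.clip(np.median(g[236:243,360])-8-g[243:257,c],0,None)
    if wt.sum()>10:
        v=(wt*np.arange(243,257)).sum()/wt.sum(); d=at_z(p,(c,v),118)[:2]-O; print(c,round(v,2),"x,y %.1f %.1f"%(d@ex,d@ey), wt.sum())
print(arm.get_obs()["time_s"],arm.get_obs()["ft_force"])
E
```

```text
[[16. 18. 26. 38. 46. 45. 45. 46. 45. 46. 46. 46. 46. 40. 26.  7. -0. -1. -0.]
 [13. 17. 25. 33. 39. 41. 41. 42. 44. 45. 47. 45. 45. 42. 29.  9.  0. -1.  1.]
 [ 9. 14. 17. 20. 24. 24. 25. 29. 36. 44. 45. 45. 46. 43. 33. 16.  4. -0. -2.]
 [ 8. 10. 12. 13. 14. 14. 14. 18. 24. 37. 44. 45. 45. 41. 36. 25. 10. -1. -2.]
 [ 8.  9. 11. 11. 11. 12. 11. 11. 15. 27. 39. 44. 43. 34. 32. 26. 13. -2. -2.]
 [ 6.  9. 11. 11. 12. 11. 10. 11. 13. 18. 31. 41. 40. 26. 20. 16.  8. -0. -3.]
 [ 8.  8. 11. 10. 11. 10. 10.  9. 12. 16. 28. 41. 39. 24. 15. 12.  6. -2. -3.]
 [ 8.  9. 10. 10. 11. 11. 10. 10. 16. 24. 34. 43. 41. 31. 23. 14.  6. -2. -2.]
 [ 8. 10. 13. 11. 12. 11. 13. 15. 24. 34. 43. 45. 44. 40. 33. 18.  5. -1. -2.]
 [14. 20. 27. 29. 25. 23. 23. 27. 36. 44. 45. 46. 46. 43. 33. 15.  1. -2. -2.]
 [17. 24. 37. 41. 40. 40. 39. 41. 44. 45. 46. 46. 45. 42. 27.  9. -0.  1. -1.]
 [18. 26. 39. 45. 45. 45. 44. 45. 46. 46. 45. 45. 46. 41. 22.  4. -1. -2. -1.]
 [16. 28. 42. 46. 45. 47. 46. 46. 47. 45. 45. 45. 45. 39. 21.  4. -1. -0. -3.]
 [17. 30. 42. 46. 46. 46. 46. 46. 45. 45. 46. 47. 43. 36. 16. -1. -1. -0. -0.]]
353 249.27 x,y -76.6 -12.1 191.83333333333343
354 249.53 x,y -76.9 -14.0 183.83333333333343
355 249.56 x,y -76.8 -15.8 186.66666666666674
356 249.55 x,y -76.6 -17.6 185.1666666666668
357 249.6 x,y -76.5 -19.5 172.33333333333348
358 249.48 x,y -76.1 -21.2 128.3333333333334
359 249.69 x,y -76.3 -23.1 70.16666666666669
360 249.85 x,y -76.4 -24.9 19.833333333333343
363 249.65 x,y -75.5 -30.3 36.00000000000004
364 249.84 x,y -75.7 -32.2 158.8333333333334
365 249.66 x,y -75.2 -34.0 349.3333333333335
366 249.61 x,y -74.9 -35.8 479.1666666666668
20.85 [11. -1. -8.]
```

```bash
python3 -m handwheel '[0,-0.21,0,0,0,-0.21,0,0,0,-0.21,0,0,0,-0.21,0,0,0,-0.21,0,0,0,-0.21,0,0,0,-0.21,0,0,0,-0.22,0,0]'; python3 go.py
cat > fin.py <<'E'
from h import *; from go import O,ex,ey
ims=[]
for k in range(5):
    p=imaging.camera("top"); ims.append(p["image"].astype(float))
save(p,"topfin.png"); cv2.imwrite('pics/zfin.png',cv2.resize(p["image"][230:260,340:380,::-1],None,fx=16,fy=16,interpolation=2))
im=np.mean(ims,0); g=im[...,1]-im[...,0]
for c in range(355,367):
    wt=np.clip(np.median(g[236:243,360])-8-g[243:257,c],0,None)
    if wt.sum()>10:
        v=(wt*np.arange(243,257)).sum()/wt.sum(); d=at_z(p,(c,v),118)[:2]-O; print(c,round(v,2),"x,y %.1f %.1f"%(d@ex,d@ey), wt.sum())
print(np.round(g[244:258,357:367]))
E
python3 fin.py; python3 go.py
```

```text
time_s: 21.85
ee_pos: [568.7, -82.5, 314.0]
tool_rot: [[0.115, 0.993, 0.024], [0.993, -0.115, -0.009], [-0.007, 0.025, -1.0]]
ft_force: [12.7, -0.9, -5.3]
width: 0.159
t 21.85 tester x,y -86.4 -79.5 z 314.0 w 0.159 F(tester) 12.7 0.6 -5.3 j [-15.86  29.19  87.28  -0.15  62.05  -9.18]
jaw yaw -6.606841093943342 tool turn rad to tester x: 0.0033712588902390928 tilt [ 0.02 -0.01 -1.  ]
355 249.51 x,y -76.7 -15.8 186.20000000000005
356 249.5 x,y -76.5 -17.6 186.2
357 249.56 x,y -76.5 -19.4 175.0000000000001
358 249.49 x,y -76.1 -21.2 130.39999999999998
359 249.59 x,y -76.1 -23.1 70.39999999999999
360 249.65 x,y -76.1 -24.9 44.00000000000003
361 248.75 x,y -74.3 -26.6 108.59999999999997
362 248.91 x,y -74.4 -28.4 326.0
363 249.29 x,y -74.9 -30.3 500.2
364 249.51 x,y -75.1 -32.1 535.4000000000001
365 249.53 x,y -75.0 -34.0 540.8
366 249.52 x,y -74.8 -35.8 541.8000000000001
[[45. 46. 46. 44. 36. 18.  1. -0. -1.  1.]
 [42. 42. 45. 43. 32. 15.  3. -1.  0. -2.]
 [29. 36. 43. 41. 29. 10.  1.  1. -1. -2.]
 [17. 23. 37. 40. 24.  5. -2. -0. -1.  0.]
 [11. 15. 27. 33. 22.  6. -0. -2.  0. -1.]
 [10. 12. 18. 24. 17.  6. -1. -1.  1. -3.]
 [10. 12. 17. 22. 17.  8.  1.  1. -3. -0.]
 [10. 15. 23. 29. 24.  9.  3. -0. -3. -2.]
 [14. 25. 37. 39. 31. 15.  2. -1.  2.  0.]
 [28. 35. 43. 45. 37. 18.  1. -1. -1. -1.]
 [41. 43. 45. 45. 40. 21.  3. -1.  1. -0.]
 [45. 45. 45. 45. 41. 26.  6.  0. -3. -2.]
 [46. 46. 46. 44. 42. 29. 11.  1. -0.  1.]
 [46. 47. 46. 45. 42. 34. 15.  0. -1. -2.]]
t 22.10 tester x,y -86.5 -79.5 z 314.0 w 0.154 F(tester) 11.4 -0.3 -5.0 j [-15.86  29.19  87.28  -0.16  62.08  -9.18]
jaw yaw -6.6020144605252415 tool turn rad to tester x: 0.0034554995351717367 tilt [ 0.02 -0.01 -1.  ]
```

View pics/zfin.png

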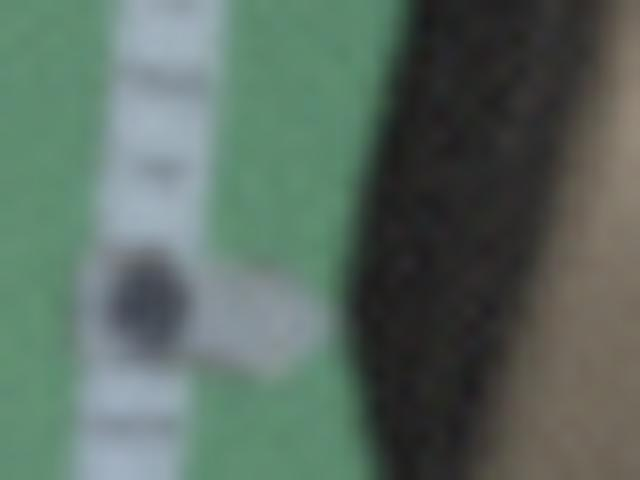

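```bash
cat >> go.py <<'E'
    o=arm.get_obs(); R=np.array(o["tool_rot"]); g=np.array(o["ee_pos"])+159*R[:,2]; d=g[:2]-O; print("GRASP tester",d@ex,d@ey,g[2])
E
python3 go.py; python3 -m handwheel '[0,-0.06,0,0,0,-0.06,0,0,0,-0.06,0,0,0,-0.06,0,0,0,-0.06,0,0,0,-0.06,0,0,0,-0.06,0,0,0,-0.06,0,0]'; python3 go.py; python3 fin.py; python3 go.py
```

```text
time_s: 23.1
ee_pos: [567.9, -82.3, 313.8]
tool_rot: [[0.115, 0.992, 0.042], [0.993, -0.115, -0.012], [-0.007, 0.044, -0.999]]
ft_force: [10.3, -0.4, -4.3]
width: 0.167  File "go.py", line 11
    o=arm.get_obs(); R=np.array(o["tool_rot"]); g=np.array(o["ee_pos"])+159*R[:,2]; d=g[:2]-O; print("GRASP tester",d@ex,d@ey,g[2])
IndentationError: unexpected indent
  File "go.py", line 11
    o=arm.get_obs(); R=np.array(o["tool_rot"]); g=np.array(o["ee_pos"])+159*R[:,2]; d=g[:2]-O; print("GRASP tester",d@ex,d@ey,g[2])
IndentationError: unexpected indent
Traceback (most recent call last):
  File "fin.py", line 1, in <module>
    from h import *; from go import O,ex,ey
                     ^^^^^^^^^^^^^^^^^^^^^^
  File "go.py", line 11
    o=arm.get_obs(); R=np.array(o["tool_rot"]); g=np.array(o["ee_pos"])+159*R[:,2]; d=g[:2]-O; print("GRASP tester",d@ex,d@ey,g[2])
IndentationError: unexpected indent
  File "go.py", line 11
    o=arm.get_obs(); R=np.array(o["tool_rot"]); g=np.array(o["ee_pos"])+159*R[:,2]; d=g[:2]-O; print("GRASP tester",d@ex,d@ey,g[2])
IndentationError: unexpected indent
```

```bash
sed -i '/^    o=arm.get_obs(); R=.*GRASP/d' go.py; cat > gr.py <<'E'
from go import *
status(); o=arm.get_obs(); R=np.array(o["tool_rot"]); g=np.array(o["ee_pos"])+159*R[:,2]; d=g[:2]-O; print("GRASP tester",d@ex,d@ey,g[2])
E
python3 gr.py; python3 -m handwheel '[0,-0.03,0,0,0,-0.03,0,0,0,-0.03,0,0,0,-0.03,0,0,0,-0.03,0,0,0,-0.03,0,0,0,-0.03,0,0,0,-0.03,0,0]'; python3 gr.py; python3 look.py 14; python3 fin.py; python3 gr.py
```

```text
t 23.10 tester x,y -87.2 -79.4 z 313.8 w 0.167 F(tester) 10.3 0.8 -4.3 j [-15.89  28.89  87.87  -0.01  60.71  -9.28]
jaw yaw -6.599559548027329 tool turn rad to tester x: 0.003498345841108676 tilt [ 0.04 -0.01 -1.  ]
GRASP tester -80.26643033489651 -80.50424477980783 154.91640157978847
time_s: 24.1
ee_pos: [569.1, -82.4, 313.6]
tool_rot: [[0.115, 0.992, 0.058], [0.993, -0.114, -0.015], [-0.008, 0.06, -0.998]]
ft_force: [11.8, -0.7, -4.4]
width: 0.168
t 24.10 tester x,y -86.1 -79.3 z 313.6 w 0.168 F(tester) 11.8 0.7 -4.4 j [-15.9   28.8   88.08   0.12  59.66  -9.35]
jaw yaw -6.5836974383298115 tool turn rad to tester x: 0.0037751918816428718 tilt [ 0.06 -0.01 -1.  ]
GRASP tester -76.54999564594662 -80.55529661617436 154.84547039983676
side pointer_tip 0.66 [335.  385.4] -236.7 -213.2
side pointer_tip 0.64 [334.8 276.3] -85.0 -34.8
top index_tip 0.41 [359.  250.9] -78.5 -23.3
355 249.53 x,y -76.7 -15.8 186.20000000000007
356 249.54 x,y -76.6 -17.6 183.00000000000009
357 249.6 x,y -76.5 -19.5 171.60000000000008
358 249.48 x,y -76.1 -21.2 130.80000000000004
359 249.77 x,y -76.5 -23.1 83.
[... 520 characters left out ...]
 21.  3.  0. -2.  0. -0.]
 [11. 12. 16. 19. 13. -1. -2. -1.  1. -2.]
 [ 8. 11. 14. 14.  7.  0.  0. -0. -2. -1.]
 [11. 15. 20. 19. 10. -3. -4. -3. -1. -1.]
 [14. 24. 31. 25. 11.  0. -1. -2. -2.  1.]
 [28. 35. 40. 29. 11. -1. -0. -0.  1. -0.]
 [41. 43. 42. 30. 14. -1.  0. -1. -2.  0.]
 [45. 46. 43. 34. 16.  1. -1. -1. -1. -2.]
 [46. 45. 44. 37. 20.  3.  0. -1.  0. -1.]
 [45. 45. 46. 41. 21.  4.  0. -2. -1.  0.]]
t 24.65 tester x,y -86.1 -79.3 z 313.6 w 0.168 F(tester) 10.8 0.9 -4.5 j [-15.9   28.8   88.08   0.12  59.66  -9.35]
jaw yaw -6.584924770405988 tool turn rad to tester x: 0.0037537708958982553 tilt [ 0.06 -0.01 -1.  ]
GRASP tester -76.54714438869061 -80.54989611116875 154.8397353861663
```

View pics/zfin.png

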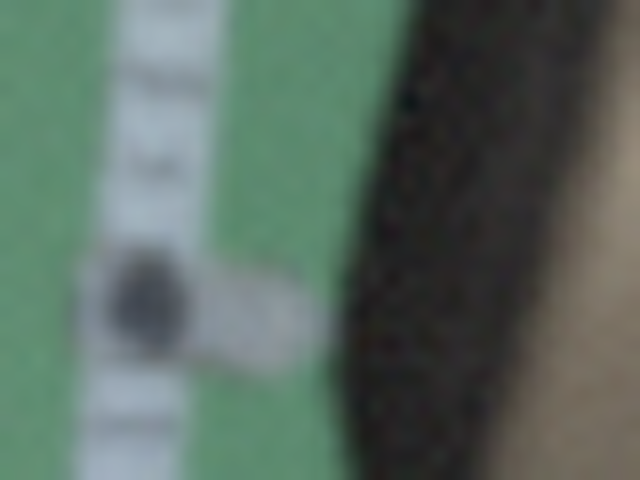

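View pics/side14c.png

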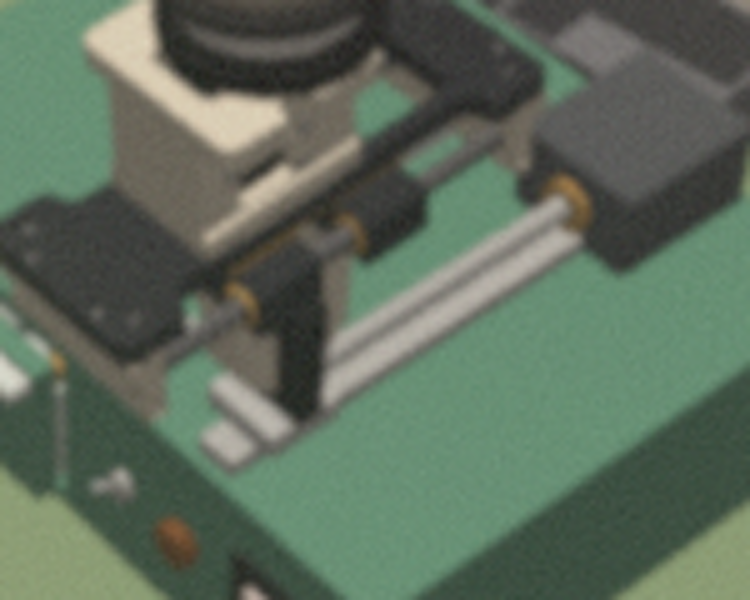

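```bash
python3 - <<'E'
import cv2,numpy as np
I={n:cv2.GaussianBlur(cv2.imread('pics/side%s.png'%n),(0,0),.7).astype(np.float32) for n in("11","12","13","14")}
# foot patch in 13: around foot (crop 210-300,365-450)
for (x0,x1,y0,y1) in((341,361,284,301),(341,353,283,292),(340,366,282,298)):
  T=I["13"][y0:y1,x0:x1]
  for n in("11","12","13","14"):
    S=I[n][y0-30:y1+10,x0-10:x1+40]
    r=cv2.matchTemplate(S,T,cv2.TM_CCOEFF_NORMED); _,m,_,(a,b)=cv2.minMaxLoc(r)
    def sub(l,c,h): return .5*(l-h)/(l-2*c+h)
    sx=a+sub(r[b,a-1],r[b,a],r[b,a+1]); sy=b+sub(r[b-1,a],r[b,a],r[b+1,a]); print(n,round(m,3),round(sx-10,2),round(sy-30,2),end=' | ')
  print()
E
```

```text
11 0.982 15.96 -10.12 | 12 0.98 5.3 -3.36 | 13 1.0 0.03 -0.02 | 14 0.987 -0.7 0.04 | 
11 0.991 15.87 -9.89 | 12 0.982 5.32 -3.34 | 13 1.0 -0.01 -0.02 | 14 0.976 -0.07 0.87 | 
11 0.993 15.84 -10.14 | 12 0.993 5.18 -3.38 | 13 1.0 -0.02 -0.02 | 14 0.988 -0.72 0.1 |
```

```bash
python3 - <<'E'
from h import *
p=imaging.camera("side"); save(p,"sfinal.png"); print(arm.get_obs()["time_s"],arm.get_obs()["ft_force"],arm.get_obs()["width"])
E
```

```text
24.7 [10.68495644 -0.06450823 -3.63917223] 0.1657128550046582
```

View pics/sfinal.png

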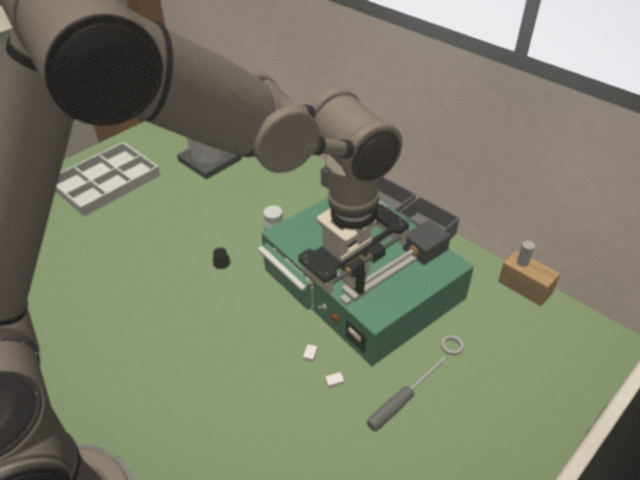

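The drawer still shows shut at (283,268), the paddle is held at (360,278), and the visible bystanders have not moved. I'm handing the job in now.

```bash
python3 -c "
from plant import arm
print(arm.close_job())"
```

```text
the job is handed in; nothing more can be done
None
```

I pushed the drawer home first, then gripped the paddle and pulled the slide to the index. I handed the job in at about 24.7 s with the slide still held against its spring.

- **Drawer:** With the arm clear, the lip edge measured tester x about -130 (side) and -133 mm (top), against -134 when home. Its corners in the side picture matched the fully home position. I could not observe the click itself.
- **Slide:** The pointer was hidden by the arm in the last pictures, so I could not see the final alignment directly.
    - Two indirect checks put the slide at tester x -76.7 (shift of its foot in the side picture) and -76.5 mm (gripper position). The index tip is at about -76.4 mm.
    - The holding force was about 11 N, as expected for roughly 86 mm of travel.
- **Disagreements:**
    - The point detector's pointer reading in the last side picture, -85 mm, disagreed. I discounted it because the pointer was occluded.
    - On the way I was about 0.8 mm short, then overshot by about 6 mm and eased back.
    - The tool tilted up to about 8° under load and stood about 3.5° off vertical at the end.
- **Rider and bystanders:** The index rider measured unmoved. The loupe, jar, tag blocks, ring and driver looked undisturbed in the last picture. The proof weight was hidden by the gripper there, but was in its place in the earlier side pictures.

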